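# Set the rotary sample stage to 45 degrees and lock it

## Robot

A 6-joint arm with a two-finger parallel gripper is mounted at the origin on a cart in front of the work surface, level with it; the furniture and walls round the work are solid. World frame = base frame: x ahead of the robot, y to its left, z up, the work surface at z = 0. Lengths are in m, angles in rad, forces in N, time in s.
With the tool pointing down it reaches from about 0.35 to 0.975 m from the base axis. Payload 4.9 kg.
Tool frame: the origin (TCP) lies midway between the tips of the shut fingers; the grasp point (between the pads) lies 19 mm behind it; z points along the fingers, y is the line along which they close (so a half turn about z gives the same grasp; the last joint's range is limited). The gripper opens to 85 mm and grips with 20 to 120 N. Pads are 22 mm wide; open, the fingers measure 114 mm over their backs; the gripper's body (76 mm by 85 mm) begins 54 mm behind the grasp point. The pads swing forward as they close: fully open they stand 13 mm farther back than shut.
Start: joints at [1.223, 0.053, 1.613, -0, 1.476, -0.119], TCP at [0.142, 0.609, 0.198] pointing down, gripper open.
Joint ranges: [-3.01, 3.01], [-1.01, 2.22], [0.06, 2.58], [-1.02, 4.17], [0.09, 2.62], [-3.14, 3.14]. Speed limits (rad/s): [2.57, 2.57, 3.14, 3.14, 3.14, 3.14].

## Interface

Orientations are given as a rotation vector (axis times angle).
In Python, from station import ctrl gives the robot as it stands.
- The arm moves only by the shell command python3 -m handwheel 'ROWS' [FORCE]. ROWS is JSON, a list of rows, each an object with "gripper": the gripper command: -1 is fully open, 1 is shut, values between are in proportion; "offset": the shift along the tool's x, y, z in mm, a list of three; "rotation": the turn, a rotation vector about the tool's x, y, z in rad, a list of three. A call has exactly 8 rows; each row is the pose to reach, as a shift and turn from the pose commanded when the call began, along the tool's axes at that moment; what a row does not reach only later rows make up. A row lasts 1/8 s, in which the tool goes at most 62.5 mm and 10.7 degrees, less where a joint would pass 70% of its speed; a pose out of reach is approached as far as the arm can. A call with a gripper value outside its range is refused whole. The fingers move at their own pace and stop on an object; FORCE is the grip in N (left out, the last holds). Time passes only in rows, so rows that repeat a pose let the fingers close, or fill a call up. It gives the time, the measured TCP pose, the force, the opening and the grip force at its end, in the units of the state.
- ctrl.get_obs(): the state, without advancing time (a new reading comes with each control period).
- ctrl.get_image(name): name is "side" or "top" or "wrist"; returns a dict with "image" (384x512x3 uint8, red, green, blue), "fovy" (degrees; the focal length in pixels is half the picture's height over the tangent of half this angle, whatever the lens; pixels are square), "cx", "cy" (the principal point, pixels), "xyz" and "attitude" of the camera in the world. Camera axes: x right, y up, looking along -z (the intrinsics and any distortion apply to the point x, -y, -z); pixel columns grow to the right and rows downward; lengths in m; the calibration is good to about 2 mm. A picture is of the moment at which its call begins. There is no depth.
- ctrl.finish_job(): hands the job in; it is judged then, once.
The state is a dict: "t": time; "q": joint angles; "dq": joint speeds; "effort": joint torques, N m; "tool_pos": TCP position; "tool_rot": TCP orientation; "contact_force": force on the tool from outside, world axes, zero at the start; "wrist_torque": the same for the moment, N m; "opening": finger opening in m; "grip_force": force on a finger pad.
Only numpy, scipy, OpenCV 4.12 (cv2) and the standard library are available. Lean on these libraries where they do the work, as an engineer would, in place of code of your own. Each camera call takes 0.05 s, during which the arm holds its last target. There are 200 camera calls.

## Task

Turn the sample on the rotary stage to the 45 degree position: with a fingertip push the clamp lever fully out to release the dial, push the dial round by its peg until its white index line lines up with the first long scale line clockwise from the zero arrowhead, then push the lever all the way back home so that the setting is locked. Peg and lever are only pushed, never pinched between the fingers, and the dish stays in the middle of the dial, neither lifted nor tipped. Leave the objective, the filter cube and the lens pen where they are.

Things in the scene. Friction and masses are not known exactly. Their poses are not given: they have to be found in the camera images.
- rotary_stage: Fixed rotary sample stage on the bench: round dark base 188 mm across, 10 mm high; on it a bright scale ring 168 mm across, its top 26 mm above the bench, with a black dial inside. Origin: on the dial's axis at bench height. At yaw 0, x points away from the robot, y left. Clamp on its -y side, on a boss 40 mm wide, 22 mm high, reaching 130 mm from the axis.
- stage_dial (a joint): Dial angle (rad): 0 with the index at the zero arrowhead, growing clockwise seen from above; 0.785 at the target line. Range -1.5 to 1.5. Vertical axis through the stage's origin. Disc 132 mm across, top 28 mm above the bench. Unclamped, 1 to 2 N on its peg turns it and it stays where left; clamped, pushes under about 10 N do not turn it.
- index_mark (a point): Outer end of the dial's index: its only white line (17 mm long, 3 mm wide), running out to the dial's rim. 66 mm from the dial's axis, on its top.
- target_line (a point): Inner end of the target line, 66 mm from the dial's axis: the first long line clockwise (seen from above) from the zero arrowhead, 45 degrees from it. The ring has black lines every 5 degrees: short ones, medium ones every 15, long ones (15 mm) every 45.
- zero_mark (a point): Inner end of the zero line, the long line with the solid arrowhead, on the stage's -x side; 66 mm from the dial's axis.
- peg_mid (a point): Middle (45 mm above the bench) of the bare steel peg on the dial: 12 mm across, from 28 to 59 mm above the bench, 56 mm from the dial's axis, 90 degrees clockwise from the index seen from above. Push it round sideways to turn the dial. 19 mm are free between peg and dish.
- clamp_lever (a joint): Lever angle (rad): 0 = home, dial locked; swings out counter-clockwise seen from above to its stop at 1.3 = fully released. The dial is free above about 1.0. A screw clamp: it takes up to about 5 N at the knob to move and stays where left.
- lever_pivot (a point): Top centre of the lever's hub (28 mm across, 41 mm high). The upright pivot axis goes through it, 112 mm from the dial's axis on the stage's -y side.
- lever_knob (a point): Middle (47 mm above the bench) of the upright black knob at the lever's end: 13 mm across, from 30 to 64 mm above the bench, 58 mm from the pivot. A steel arm 11 mm wide, 30 to 40 mm up, joins it to the hub. At 0 the arm points 25 degrees outward from the stage's -x; at 1.3 nearly along its -y. Free bench on both sides.
- dish_center (a point): Centre, half-way up, of the loose lidded petri dish (61 mm across, 16 mm high) lying in the middle of the dial and turning with it; its top is 44 mm above the bench.
- objective: Bystander: spare microscope objective standing on the bench left front of the stage, 24 mm across, 44 mm high. Origin under its centre.
- filter_cube: Bystander: black filter cube, 36 x 36 x 44 mm, on the bench behind the stage and to its right. Origin under its centre.
- lens_pen: Bystander: black lens pen lying on the bench in front of the stage, 116 mm long, 13 mm thick. Origin under its centre, y along its length.
There are look-alikes about, which are no part of the job. Of the things that look like the part that bears dish_center, the smallest one is meant.

How it is judged:
On the way, in this order (a step that is already met when the one before it is completed fails the run):
1. the clamp lever is pushed out and the dial is free (value of joint clamp_lever above 1.1 rad), for 0.2 s.
2. with the clamp released, the index line stands still at the target line (horizontal distance between index_mark and target_line below 0.0035 m and value of joint clamp_lever above 0.9 rad and velocity of joint stage_dial between -0.05 and 0.05 rad/s), for 0.3 s.
At the end, for the whole second after the job is handed in: the outer end of the index line is within 3.5 mm (3 degrees) of the inner end of the target line, the clamp lever is home (within 0.15 rad of 0), the dial is at rest, and the dish lies flat within 10 mm of the dial's centre (horizontal distance between index_mark and target_line below 0.0035 m and value of joint clamp_lever below 0.15 rad and horizontal distance between dish_center and rotary_stage below 0.01 m and height (world z) of dish_center between 0.033 and 0.039 m and velocity of joint stage_dial between -0.02 and 0.02 rad/s); the robot touches nothing.
It fails at once if the dish is lifted or tipped (height (world z) of dish_center above 0.042 m or angle between dish_center's own z axis and vertical above 0.15 rad).
It fails at once if the dish is pushed more than 10 mm off the dial's centre (horizontal distance between dish_center and rotary_stage above 0.01 m).
It fails at once if peg or lever is pinched (pressed on both opposite halves at once with more than 4 N each) ((contact force between the fingers and peg_trailing_half above 4 N and contact force between the fingers and peg_leading_half above 4 N) or (contact force between the fingers and lever_inner_arm above 4 N and contact force between the fingers and lever_outer_arm above 4 N) or (contact force between the fingers and lever_inner_knob above 4 N and contact force between the fingers and lever_outer_knob above 4 N)).
It fails at once if the objective, the filter cube or the lens pen is moved more than 15 mm or lifted (distance of any of objective, filter_cube, lens_pen from where it was at the start of the episode above 0.015 m).
It also fails if it takes over 72 s, if anything falls off the work surface, if the arm or the gripper's body presses on something with over 40 N, if the wrist force passes 120 N, or if a joint passes its speed limit or range.

## Working session

There is one attempt and no reset: what is moved stays moved. The work goes in short steps, Python scripts to look and compute and a shell command to move; the robot and the scene stay as the last step left them, time stands still between calls to the robot, and variables do not carry over. Pictures are saved under pics/ and viewed, at most 10 in all, crops included, and the job is handed in when it is done.

```bash
ls; mkdir -p pics; python3 - <<'E'
from station import ctrl
import cv2,pickle
d={}
for n in("top","side"):
    r=ctrl.get_image(n);d[n]=r
    cv2.imwrite(f"pics/{n}0.png",r["image"][:,:,::-1]);print(n,{k:v for k,v in r.items() if k!="image"})
pickle.dump(d,open("d0.pkl","wb"))
print(ctrl.get_obs())
E
```

```text
pics
top {'fovy': 48.630768503656604, 'cx': 256.56310074989966, 'cy': 187.85142496065953, 'xyz': array([0.39338601, 0.03672889, 0.88870211]), 'attitude': array([ 0.13698508, -0.16495021, -1.55259465])}
side {'fovy': 44.10825567334118, 'cx': 254.3304126720415, 'cy': 193.6314418256255, 'xyz': array([-0.29271567, -0.41690892,  0.48288774]), 'attitude': array([ 1.04766794, -0.63055504, -0.97402888])}
{'t': 0.1, 'q': array([ 1.22295628e+00,  5.33242096e-02,  1.61415705e+00,  1.22604525e-05,
        1.47597539e+00, -1.19006017e-01]), 'dq': array([-0.00125342, -0.00283338, -0.00405928,  0.00010646, -0.00109772,
       -0.00036807]), 'effort': array([ 1.12782753e-03, -3.94909823e+01, -3.71360672e+01, -2.48477113e-05,
        3.85707506e-03, -6.87519076e-06]), 'tool_pos': array([0.14156348, 0.60812169, 0.1966651 ]), 'tool_rot': array([-3.58618994e-01, -3.12060976e+00,  2.84370692e-03]), 'contact_force': array([-0.13110346,  0.1970139 ,  0.19389143]), 'wrist_torque': array([ 0.01660728,  0.02103345, -0.00761721]), 'grip_force': 0.0, 'opening': 0.08546699776241863}
```

View pics/top0.png

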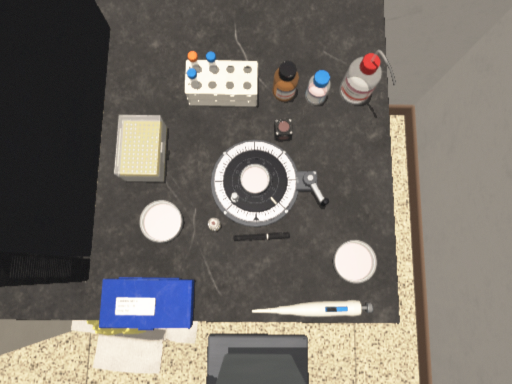

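View pics/side0.png

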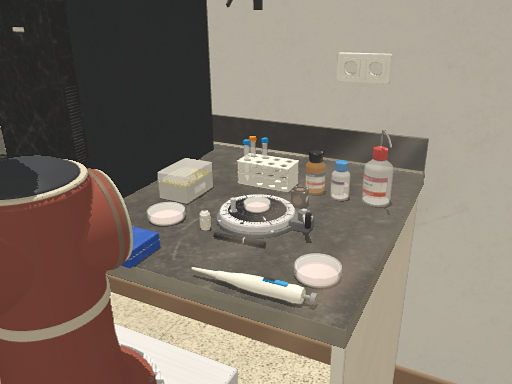

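Top view: stage centred near (255,181), peg near (235,197), lever hub (310,178), knob (323,201), arrowhead at about (256,218). The dish is the small one on the dial. I'll zoom in.

```bash
cat > h.py <<'E'
import numpy as np,cv2
from scipy.spatial.transform import Rotation as R
def K(r):
    h=r["image"].shape[0];f=h/2/np.tan(np.radians(r["fovy"]/2));return f
def ray(r,u,v,z):
    f=K(r);d=R.from_rotvec(r["attitude"]).apply([(u-r["cx"])/f,-(v-r["cy"])/f,-1]);o=np.array(r["xyz"])
    return o+d*(z-o[2])/d[2]
def proj(r,p):
    f=K(r);c=R.from_rotvec(r["attitude"]).inv().apply(np.array(p)-r["xyz"])
    return r["cx"]+f*c[0]/-c[2], r["cy"]-f*c[1]/-c[2]
E
python3 - <<'E'
import pickle,cv2
from h import *
d=pickle.load(open("d0.pkl","rb"));r=d["top"]
im=r["image"][130:240,195:345,::-1]
cv2.imwrite("pics/crop.png",cv2.resize(im,None,fx=5.3,fy=5.3,interpolation=cv2.INTER_CUBIC))
# ring ellipse
m=((r["image"].min(2)>170)*255).astype(np.uint8)
m[:, :205]=0;m[:,305:]=0;m[:135]=0;m[228:]=0
m=cv2.morphologyEx(m,cv2.MORPH_CLOSE,np.ones((3,3)))
cs,_=cv2.findContours(m,cv2.RETR_EXTERNAL,cv2.CHAIN_APPROX_NONE)
c=max(cs,key=lambda c:cv2.minEnclosingCircle(c)[1])
e=cv2.fitEllipse(cv2.convexHull(c));print(e,ray(r,*e[0],.026))
P=np.array([ray(r,*p[0],.026)[:2] for p in cv2.convexHull(c)],dtype=np.float32);print(cv2.minEnclosingCircle(P))
for n,u,v,z in(("hub",310,178,.041),("knob",323,201,.064),("peg",235,196,.059),("arrow",256,218,.026),("obj",214,224,.044),("cube",284,128,.044),("pen",262,237,.013)):print(n,ray(r,u,v,z).round(3))
E
```

```text
((254.78309631347656, 181.36285400390625), (81.4969711303711, 83.01140594482422), 105.44512176513672) [0.57541185 0.02607607 0.026     ]
((0.5749937295913696, 0.02663278393447399), 0.09073043614625931)
hub [ 0.581 -0.087  0.041]
knob [ 0.53  -0.108  0.064]
peg [0.538 0.065 0.059]
arrow [0.499 0.023 0.026]
obj [0.484 0.106 0.044]
cube [ 0.686 -0.033  0.044]
pen [0.462 0.01  0.013]
```

View pics/crop.png

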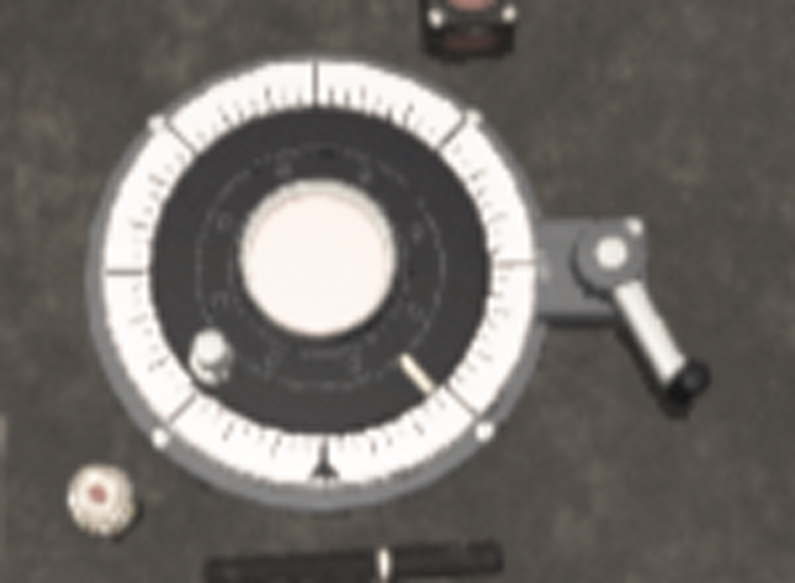

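Crop shows arrow line at (323,440), ring lines at left (127,271), right (513,263) and top (316,80). The target line is lower-left around (182,408), the index's outer end is at (432,391), the peg top at (210,342), the hub at (609,251) and the knob at (690,378). The index must turn about 85° clockwise.

```bash
cat >> h.py <<'E'
def state():
    from station import ctrl
    o=ctrl.get_obs();M=R.from_rotvec(o["tool_rot"]).as_matrix()
    return np.array(o["tool_pos"]),M,np.degrees(np.arctan2(M[1,1],M[0,1])),o
def pose(psi):  # tool y at psi, z down
    a=np.radians(psi);y=np.array([np.cos(a),np.sin(a),0]);z=np.array([0,0,-1.]);return np.c_[np.cross(y,z),y,z]
def rows(targets):  # list of (xyz,psi)
    p,M,psi,o=state();print("now",p.round(4),round(psi,1),"F",np.round(o["contact_force"],1),"t",o["t"])
    for q,s in targets:
        print((M.T@(np.array(q)-p)*1000).round(1),R.from_matrix(M.T@pose(s)).as_rotvec().round(3))
E
python3 - <<'E'
import pickle
from h import *
r=pickle.load(open("d0.pkl","rb"))["top"]
def C(x,y,z):return ray(r,195+(x+.5)/5.3-.5,130+(y+.5)/5.3-.5,z)[:2]
B,T,L,Rr=[C(*a,.026) for a in((323,440),(316,80),(127,271),(513,263))]
print(B,T,L,Rr);c=(B+T)/2*0.5+(L+Rr)/4;print("c",c,"yaw",np.degrees(np.arctan2(*(T-B)[::-1])),np.degrees(np.arctan2(*(L-Rr)[::-1]))-90)
for n,x,y,z in(("idx",432,391,.028),("tgt",182,408,.026),("peg",210,342,.059),("hub",609,251,.041),("knob",690,378,.064)):
    p=C(x,y,z);v=p-c;print(n,p.round(4),np.hypot(*v).round(4),"cw from -x",np.degrees(np.arctan2(v[1],-v[0])).round(1))
rows([([.25,.33,.2],55),([.36,.1,.2],40),([.52,-.085,.2],25)])
E
```

```text
[0.51012039 0.02375635] [0.65447626 0.0282105 ] [0.57562738 0.10115294] [ 0.58112158 -0.05001755]
c [0.5803364  0.02577556] yaw 1.7673193677538113 2.0814641556646762
idx [ 0.5295 -0.0182] 0.0672 cw from -x -40.9
tgt [0.5218 0.0784] 0.0787 cw from -x 42.0
peg [0.542  0.0669] 0.0563 cw from -x 47.0
hub [ 0.5832 -0.0857] 0.1115 cw from -x -91.5
knob [ 0.5301 -0.112 ] 0.1466 cw from -x -70.0
now [0.1416 0.6081 0.1967] 76.9 F [-0.1  0.2  0.2] t 0.1
[-168.7 -246.3   -2.9] [-0.002  0.     0.382]
[-328.  -445.3   -2.6] [-0.002  0.     0.644]
[-525.8 -589.2   -2.4] [-0.002  0.001  0.906]
```

```bash
python3 -m handwheel '[{"gripper":1,"offset":[-28,-41,0],"rotation":[0,0,0.05]},{"gripper":1,"offset":[-62,-90,0],"rotation":[0,0,0.13]},{"gripper":1,"offset":[-97,-140,0],"rotation":[0,0,0.22]},{"gripper":1,"offset":[-132,-192,0],"rotation":[0,0,0.30]},{"gripper":1,"offset":[-168,-246,0],"rotation":[0,0,0.38]},{"gripper":1,"offset":[-205,-294,0],"rotation":[0,0,0.45]},{"gripper":1,"offset":[-240,-338,0],"rotation":[0,0,0.52]},{"gripper":1,"offset":[-275,-380,0],"rotation":[0,0,0.58]}]' 30
python3 - <<'E'
from h import *
rows([([.36,.1,.2],40),([.50,-.07,.2],25)])
E
```

```text
t: 1.1
tool_pos: [0.3236, 0.1745, 0.1975]
tool_rot: [1.239, 2.887, 0.001]
contact_force: [-0.2, -0.7, 0.5]
opening: -0.0001
grip_force: 0.0
now [0.3236 0.1745 0.1975] 43.5 F [-0.2 -0.7  0.5] t 1.1
[-79.1 -24.9  -2.5] [0.001 0.    0.062]
[-298.7  -40.6   -2.4] [0.001 0.    0.324]
```

```bash
python3 -m handwheel '[{"gripper":1,"offset":[-40,-12,0],"rotation":[0,0,0.03]},{"gripper":1,"offset":[-85,-25,0],"rotation":[0,0,0.07]},{"gripper":1,"offset":[-130,-30,0],"rotation":[0,0,0.12]},{"gripper":1,"offset":[-175,-33,0],"rotation":[0,0,0.18]},{"gripper":1,"offset":[-220,-36,0],"rotation":[0,0,0.24]},{"gripper":1,"offset":[-265,-39,0],"rotation":[0,0,0.29]},{"gripper":1,"offset":[-299,-41,0],"rotation":[0,0,0.32]},{"gripper":1,"offset":[-299,-41,0],"rotation":[0,0,0.32]}]'
python3 - <<'E'
from h import *
from station import ctrl
import pickle
r=ctrl.get_image("wrist");pickle.dump(r,open("w1.pkl","wb"));cv2.imwrite("pics/w1.png",r["image"][:,:,::-1])
print(r["xyz"],r["fovy"],r["cx"],r["cy"],r["attitude"]);rows([])
for p in([.579,.026,.026],[.583,-.086,.041],[.53,-.112,.064],state()[0]):print(p,proj(r,p))
E
```

```text
t: 2.1
tool_pos: [0.5005, -0.0697, 0.197]
tool_rot: [-1.683, -2.651, 0.001]
contact_force: [-0.6, -0.0, -0.5]
opening: 0.0002
grip_force: 0.0
[ 0.47265465 -0.00771713  0.37234055] 70.82439097156447 255.43021395224704 191.60525465593173 [-0.26799869 -0.05757016  0.43750263]
now [ 0.4999 -0.0687  0.197 ] 25.3 F [-0.  -0.2 -0.2] t 2.15
[0.579, 0.026, 0.026] (np.float64(344.5846540392092), np.float64(128.5978221258572))
[0.583, -0.086, 0.041] (np.float64(307.22639090328374), np.float64(210.50904487330823))
[0.53, -0.112, 0.064] (np.float64(262.1463738804139), np.float64(217.5562834203486))
[ 0.49985328 -0.06872458  0.19702131] (np.float64(254.02627684067247), np.float64(216.52962059065442))
```

View pics/w1.png

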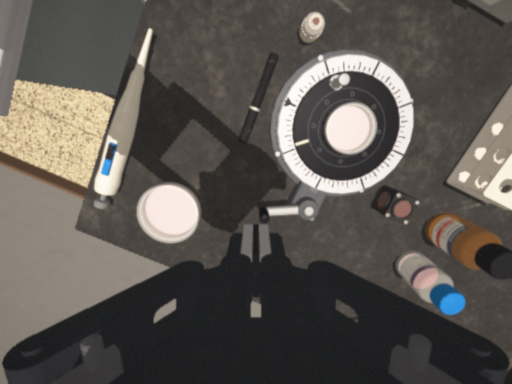

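Wrist view: knob (264,213), hub (308,210), stage centre (345,129), arrow (290,103), index (303,143), and the shut fingertips at (256,226). These match my projections. I'll go down beside the knob and push it out.

```bash
cat >> h.py <<'E'
c0=np.array([.579,.026]);hub=np.array([.583,-.086])
def lev(th,off,z,r=.058):  # finger TCP for lever dir th(deg), tangential offset off (m, +: ccw)
    a=np.radians(th);t=np.array([-np.sin(a),np.cos(a)])
    return (np.r_[hub+r*np.array([np.cos(a),np.sin(a)])+off*t,z],th-180)
E
python3 - <<'E'
from h import *
rows([lev(207,-.026,.12),lev(207,-.026,.046)])
E
```

```text
now [ 0.4999 -0.0687  0.197 ] 25.3 F [-0.  -0.2 -0.2] t 2.15
[-27.    9.2  77. ] [-0.001 -0.002 -0.03 ]
[-27.1   9.3 151. ] [-0.001 -0.002 -0.03 ]
```

```bash
python3 -m handwheel '[{"gripper":1,"offset":[-27,9,20],"rotation":[0,0,-0.03]},{"gripper":1,"offset":[-27,9,50],"rotation":[0,0,-0.03]},{"gripper":1,"offset":[-27,9,80],"rotation":[0,0,-0.03]},{"gripper":1,"offset":[-27,9,105],"rotation":[0,0,-0.03]},{"gripper":1,"offset":[-27,9,125],"rotation":[0,0,-0.03]},{"gripper":1,"offset":[-27,9,140],"rotation":[0,0,-0.03]},{"gripper":1,"offset":[-27,9,151],"rotation":[0,0,-0.03]},{"gripper":1,"offset":[-27,9,151],"rotation":[0,0,-0.03]}]'
python3 - <<'E'
from h import *
rows([lev(207,-.018,.046)]+[lev(207+k*6,-.017,.046) for k in range(1,8)])
E
```

```text
t: 3.15
tool_pos: [0.5194, -0.0887, 0.0462]
tool_rot: [-1.64, -2.678, 0.0]
contact_force: [-0.4, -0.0, -0.9]
opening: -0.0001
grip_force: 0.0
now [ 0.5194 -0.0887  0.0462] 27.0 F [-0.4 -0.  -0.9] t 3.15
[-8.4 -0.1  0.2] [-0.001 -0.001  0.001]
[-15.6  -1.6   0.2] [-0.001 -0.001 -0.104]
[-21.9  -2.4   0.2] [-0.001 -0.001 -0.209]
[-28.2  -2.5   0.2] [-0.001 -0.001 -0.313]
[-34.5  -2.    0.2] [-0.001 -0.001 -0.418]
[-40.7  -0.8   0.2] [-0.001 -0.001 -0.523]
[-46.8   1.    0.1] [-0.001 -0.001 -0.627]
[-52.6   3.4   0.1] [-0.001 -0.001 -0.732]
```

```bash
python3 -m handwheel '[{"gripper":1,"offset":[-8.5,0,0],"rotation":[0,0,0]},{"gripper":1,"offset":[-15.5,-1.5,0],"rotation":[0,0,-0.10]},{"gripper":1,"offset":[-22,-2.5,0],"rotation":[0,0,-0.21]},{"gripper":1,"offset":[-28,-2.5,0],"rotation":[0,0,-0.31]},{"gripper":1,"offset":[-34.5,-2,0],"rotation":[0,0,-0.42]},{"gripper":1,"offset":[-40.5,-1,0],"rotation":[0,0,-0.52]},{"gripper":1,"offset":[-47,1,0],"rotation":[0,0,-0.63]},{"gripper":1,"offset":[-52.5,3.5,0],"rotation":[0,0,-0.73]}]'
python3 - <<'E'
from h import *
rows([lev(t,-.017,.046) for t in (253,257,261,265,269,273,277,280,281.5)]+[lev(281.5,-.014,.046)])
E
```

```text
t: 4.15
tool_pos: [0.548, -0.1352, 0.048]
tool_rot: [0.571, 3.087, -0.001]
contact_force: [-0.1, -0.1, 0.0]
opening: -0.0
grip_force: 0.0
now [ 0.548  -0.1352  0.048 ] 69.0 F [-0.1 -0.1  0. ] t 4.15
[-2.1 -0.6  2. ] [-0.     0.002 -0.069]
[-6.2 -1.3  2. ] [-0.     0.002 -0.139]
[-10.4  -1.8   2. ] [-0.     0.002 -0.209]
[-14.6  -2.    2. ] [-0.     0.002 -0.279]
[-18.9  -1.8   2. ] [-0.001  0.002 -0.348]
[-23.1  -1.4   2. ] [-0.001  0.002 -0.418]
[-27.2  -0.7   2.1] [-0.001  0.002 -0.488]
[-30.3  -0.    2.1] [-0.001  0.002 -0.54 ]
[-31.8   0.4   2.1] [-0.001  0.002 -0.567]
[-34.4   2.    2.1] [-0.001  0.002 -0.567]
```

```bash
python3 -m handwheel '[{"gripper":1,"offset":[-4,-1,0],"rotation":[0,0,-0.10]},{"gripper":1,"offset":[-9,-1.5,0],"rotation":[0,0,-0.18]},{"gripper":1,"offset":[-14.5,-2,0],"rotation":[0,0,-0.28]},{"gripper":1,"offset":[-20,-1.5,0],"rotation":[0,0,-0.37]},{"gripper":1,"offset":[-25,-1,0],"rotation":[0,0,-0.45]},{"gripper":1,"offset":[-29,0,0],"rotation":[0,0,-0.52]},{"gripper":1,"offset":[-32,0.5,0],"rotation":[0,0,-0.57]},{"gripper":1,"offset":[-35,2,0],"rotation":[0,0,-0.57]}]'
python3 - <<'E'
from h import *
from station import ctrl
import pickle
rows([])
r=ctrl.get_image("top")
w=ctrl.get_image("wrist");pickle.dump([r,w],open("w2.pkl","wb"))
a=cv2.resize(r["image"][130:240,210:345,::-1],None,fx=4,fy=4,interpolation=cv2.INTER_CUBIC)
b=np.zeros((440,250,3),np.uint8);wi=w["image"][60:280,180:305,::-1];b=cv2.resize(wi,None,fx=2,fy=2)
cv2.imwrite("pics/w2.png",np.hstack([a,b]));print(a.shape,b.shape,proj(w,[*hub,.041]),proj(r,[*hub,.041]),proj(r,np.r_[lev(279,0,.064)[0]]))
E
```

```text
t: 5.15
tool_pos: [0.5812, -0.1457, 0.0478]
tool_rot: [-0.314, 3.124, -0.001]
contact_force: [-0.2, -0.3, -0.5]
opening: 0.0
grip_force: 0.0
now [ 0.5812 -0.1457  0.0478] 101.5 F [-0.2 -0.3 -0.5] t 5.15
(440, 540, 3) (440, 250, 3) (np.float64(334.8220837517306), np.float64(231.1137600461475)) (np.float64(309.65252843404767), np.float64(177.03393239514077)) (np.float64(339.782114435056), np.float64(170.54772803227692))
```

View pics/w2.png

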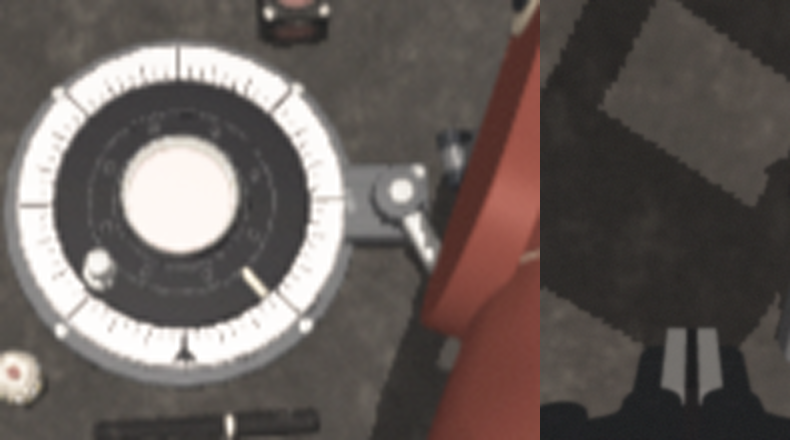

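The lever seems not to have moved, although the view is blocked. I'll check from the side camera.

```bash
python3 - <<'E'
from h import *
from station import ctrl
import pickle
w1=pickle.load(open("w1.pkl","rb"))
p=np.array([.49985,-.06872,.197]);M=pose(25.3)
for d in([0,0,0],[.011,0,0],[-.011,0,0],[0,.009,0],[.011,0,-.02]):print(d,np.round(proj(w1,p+M@np.array(d)),1))
r=ctrl.get_image("side");f=K(r)
print("knob out",proj(r,lev(281.5,0,.047)[0]),"knob home",proj(r,lev(207,0,.047)[0]),"tcp",proj(r,state()[0]),"hub",proj(r,[*hub,.041]))
cv2.imwrite("pics/s2.png",cv2.resize(r["image"][140:290,220:390,::-1],None,fx=4,fy=4,interpolation=cv2.INTER_CUBIC))
E
```

```text
[0, 0, 0] [254.  216.5]
[0.011, 0, 0] [254.  201.4]
[-0.011, 0, 0] [254.1 231.2]
[0, 0.009, 0] [267.  216.5]
[0.011, 0, -0.02] [253.7 211.3]
knob out (np.float64(330.5142148650014), np.float64(212.24730001450416)) knob home (np.float64(306.3592586313306), np.float64(221.4066778870833)) tcp (np.float64(329.49358283561065), np.float64(214.8859881513902)) hub (np.float64(303.55182933647797), np.float64(211.9508742391497))
```

View pics/s2.png

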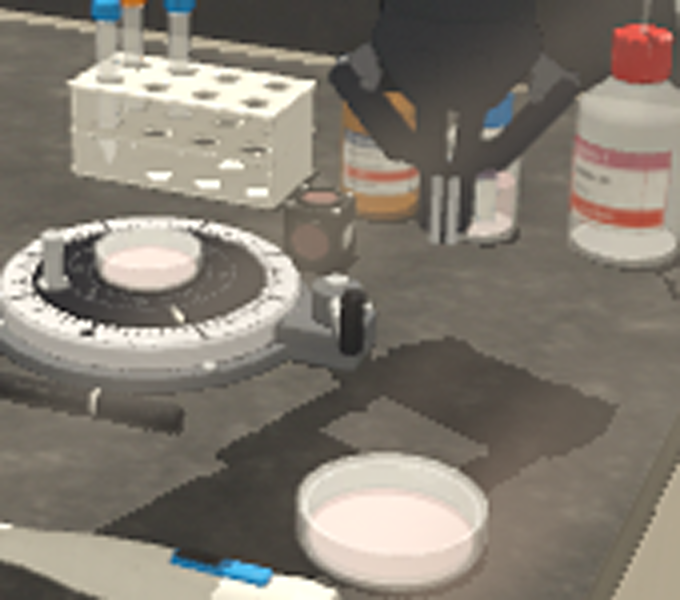

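Side view: the lever is still home, with the knob at crop (352,320). The fingertips are at crop (444,242), about 14 px higher than the reported TCP, so the finger passed above the knob. I'll triangulate the real tip.

```bash
python3 - <<'E'
from h import *
import pickle
from station import ctrl
r2,w=pickle.load(open("w2.pkl","rb"));s=ctrl.get_image("side")
def rd(r,u,v):
    a=ray(r,u,v,0);o=np.array(r["xyz"]);return o,(a-o)/np.linalg.norm(a-o)
o1,d1=rd(w,255.5,224);o2,d2=rd(s,220+444/4,140+243/4)
A=np.c_[d1,-d2];t=np.linalg.lstsq(A,o2-o1,rcond=None)[0];a,b=o1+t[0]*d1,o2+t[1]*d2
p,M,psi,o=state();print(a,b,"tcp",p,"in tool",M.T@((a+b)/2-p))
print("gripper",o["opening"])
print(w["xyz"],M.T@(np.array(w["xyz"])-p))
E
```

```text
[ 0.57165597 -0.14722335  0.08392136] [ 0.57235807 -0.14932032  0.08403729] tcp [ 0.58044806 -0.1450868   0.04709923] in tool [ 0.00889333 -0.00144973 -0.03688284]
gripper -0.00036456279195770067
[ 0.51521121 -0.15844018  0.22286898] [ 6.65267189e-02 -1.35547895e-04 -1.75793463e-01]
```

```bash
python3 - <<'E'
from h import *
rows([lev(207,-.026,.052),lev(207,-.026,.012)])
E
```

```text
now [ 0.5804 -0.1451  0.0471] 101.5 F [-0.3  0.5 -0.5] t 5.35
[48.6 66.9 -4.9] [-0.   0.   1.3]
[48.6 67.  35.1] [-0.   0.   1.3]
```

```bash
python3 -m handwheel '[{"gripper":1,"offset":[6,8,-8],"rotation":[0,0,0.16]},{"gripper":1,"offset":[12,17,-8],"rotation":[0,0,0.33]},{"gripper":1,"offset":[18,25,-8],"rotation":[0,0,0.50]},{"gripper":1,"offset":[25,34,-8],"rotation":[0,0,0.67]},{"gripper":1,"offset":[31,42,-8],"rotation":[0,0,0.84]},{"gripper":1,"offset":[37,51,-8],"rotation":[0,0,1.01]},{"gripper":1,"offset":[43,59,-8],"rotation":[0,0,1.17]},{"gripper":1,"offset":[48.5,67,-8],"rotation":[0,0,1.30]}]'
python3 -m handwheel '[{"gripper":1,"offset":[0,0,5],"rotation":[0,0,0]},{"gripper":1,"offset":[0,0,12],"rotation":[0,0,0]},{"gripper":1,"offset":[0,0,19],"rotation":[0,0,0]},{"gripper":1,"offset":[0,0,26],"rotation":[0,0,0]},{"gripper":1,"offset":[0,0,33],"rotation":[0,0,0]},{"gripper":1,"offset":[0,0,39],"rotation":[0,0,0]},{"gripper":1,"offset":[0,0,43],"rotation":[0,0,0]},{"gripper":1,"offset":[0,0,43],"rotation":[0,0,0]}]'
python3 - <<'E'
from h import *
from station import ctrl
rows([lev(207,-.018,.012)]+[lev(207+k*6,-.017,.012) for k in range(1,8)])
r=ctrl.get_image("side")
cv2.imwrite("pics/s3.png",cv2.resize(r["image"][140:290,220:390,::-1],None,fx=4,fy=4,interpolation=cv2.INTER_CUBIC))
E
```

```text
t: 6.35
tool_pos: [0.519, -0.0887, 0.0549]
tool_rot: [1.647, 2.675, 0.0]
contact_force: [-0.4, 0.7, 0.2]
opening: 0.0001
grip_force: 0.0
t: 7.35
tool_pos: [0.519, -0.0888, 0.0114]
tool_rot: [-1.64, -2.679, 0.0]
contact_force: [-0.7, 0.4, -0.2]
opening: -0.0002
grip_force: 0.0
now [ 0.519  -0.0888  0.0114] 27.0 F [-0.7  0.4 -0.2] t 7.35
[-8.5  0.3 -0.6] [-0.    -0.     0.001]
[-15.7  -1.2  -0.6] [-0.    -0.001 -0.104]
[-22.   -2.   -0.6] [-0.    -0.001 -0.209]
[-28.3  -2.1  -0.6] [-0.    -0.001 -0.313]
[-34.6  -1.6  -0.6] [-0.    -0.001 -0.418]
[-40.8  -0.5  -0.6] [-0.    -0.001 -0.523]
[-46.9   1.3  -0.6] [-0.    -0.001 -0.628]
[-52.7   3.8  -0.6] [-0.    -0.001 -0.732]
```

View pics/s3.png

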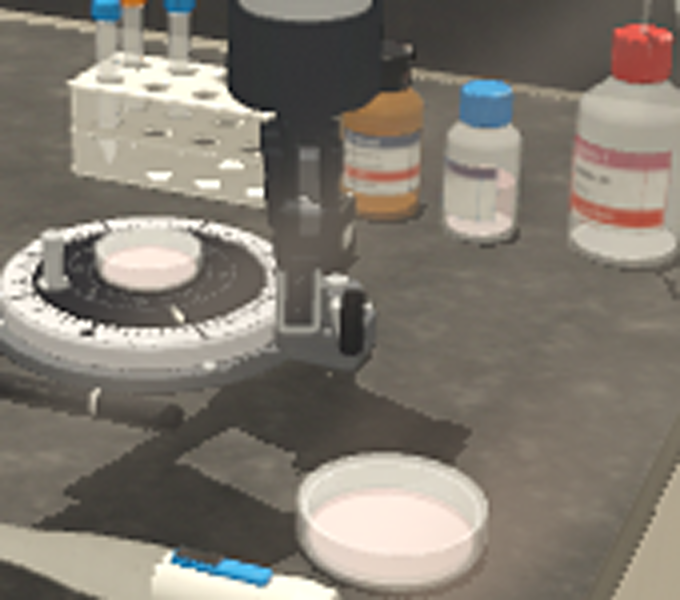

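The fingertip (crop 300,330) now stands just inside the knob (352,320), at about its mid-height. Pushing.

```bash
python3 -m handwheel '[{"gripper":1,"offset":[-8.5,0,0],"rotation":[0,0,0]},{"gripper":1,"offset":[-15.5,-1,0],"rotation":[0,0,-0.10]},{"gripper":1,"offset":[-22,-2,0],"rotation":[0,0,-0.21]},{"gripper":1,"offset":[-28,-2,0],"rotation":[0,0,-0.31]},{"gripper":1,"offset":[-34.5,-1.5,0],"rotation":[0,0,-0.42]},{"gripper":1,"offset":[-40.5,-0.5,0],"rotation":[0,0,-0.52]},{"gripper":1,"offset":[-47,1.5,0],"rotation":[0,0,-0.63]},{"gripper":1,"offset":[-52.5,4,0],"rotation":[0,0,-0.73]}]'
python3 - <<'E'
from h import *
rows([lev(t,-.017,.012) for t in (253,257,261,265,269,273,277,280,281.5)]+[lev(281.5,-.014,.012)])
E
```

```text
t: 8.4
tool_pos: [0.5467, -0.1341, 0.012]
tool_rot: [-0.571, -3.088, -0.001]
contact_force: [-1.9, 2.2, 1.0]
opening: -0.0004
grip_force: 1.2
now [ 0.5467 -0.1341  0.012 ] 69.1 F [-1.9  2.2  1. ] t 8.4
[-3.8 -1.1 -0. ] [ 0.    -0.001 -0.069]
[-7.9 -1.9 -0. ] [ 0.    -0.001 -0.139]
[-12.1  -2.3  -0. ] [ 0.    -0.001 -0.209]
[-16.3  -2.5  -0. ] [ 0.    -0.001 -0.278]
[-20.5  -2.4  -0. ] [ 0.    -0.001 -0.348]
[-24.7  -2.   -0. ] [ 0.001 -0.001 -0.418]
[-28.9  -1.3  -0. ] [ 0.001 -0.001 -0.488]
[-32.   -0.6  -0. ] [ 0.001 -0.001 -0.54 ]
[-33.5  -0.1  -0. ] [ 0.001 -0.001 -0.566]
[-36.    1.5  -0. ] [ 0.001 -0.001 -0.566]
```

Now there is contact.

```bash
python3 -m handwheel '[{"gripper":1,"offset":[-5,-1.5,0],"rotation":[0,0,-0.09]},{"gripper":1,"offset":[-10,-2,0],"rotation":[0,0,-0.17]},{"gripper":1,"offset":[-15,-2.5,0],"rotation":[0,0,-0.26]},{"gripper":1,"offset":[-20.5,-2.5,0],"rotation":[0,0,-0.35]},{"gripper":1,"offset":[-25,-2,0],"rotation":[0,0,-0.42]},{"gripper":1,"offset":[-30,-1,0],"rotation":[0,0,-0.50]},{"gripper":1,"offset":[-33.5,0,0],"rotation":[0,0,-0.56]},{"gripper":1,"offset":[-36,1.5,0],"rotation":[0,0,-0.56]}]'
python3 - <<'E'
from h import *
rows([lev(281.5,-.011,.012)])
E
```

```text
t: 9.4
tool_pos: [0.5784, -0.1464, 0.0118]
tool_rot: [0.299, -3.12, 0.0]
contact_force: [-14.9, -2.8, 9.8]
opening: -0.0
grip_force: 7.7
now [ 0.5784 -0.1464  0.0118] 101.0 F [-14.9  -2.8   9.8] t 9.4
[-5.6  0.3 -0.3] [ 0.001 -0.007 -0.009]
```

```bash
cat >> h.py <<'E'
def peg(ph,off,z,r=.056):
    a=np.radians(ph);return (np.r_[c0+r*np.array([-np.cos(a),np.sin(a)])+off*np.array([np.sin(a),np.cos(a)]),z],180-ph)
E
python3 -m handwheel '[{"gripper":1,"offset":[4,0,0],"rotation":[0,0,0]},{"gripper":1,"offset":[10,0,0],"rotation":[0,0,0]},{"gripper":1,"offset":[10,0,-10],"rotation":[0,0,0]},{"gripper":1,"offset":[10,0,-25],"rotation":[0,0,0]},{"gripper":1,"offset":[10,0,-45],"rotation":[0,0,0]},{"gripper":1,"offset":[10,0,-65],"rotation":[0,0,0]},{"gripper":1,"offset":[15,30,-70],"rotation":[0,0,-0.1]},{"gripper":1,"offset":[30,60,-70],"rotation":[0,0,-0.2]}]'
python3 - <<'E'
from h import *
rows([peg(48,-.028,.075),peg(48,-.028,.004)])
E
```

```text
t: 10.4
tool_pos: [0.5413, -0.0921, 0.0846]
tool_rot: [-0.614, 3.077, -0.003]
contact_force: [0.1, 0.5, 0.8]
opening: 0.0003
grip_force: 0.0
now [ 0.5413 -0.0921  0.0846] 112.6 F [0.1 0.5 0.8] t 10.4
[-35.1 138.1   9.3] [-0.003  0.003 -0.339]
[-34.9 138.3  80.3] [-0.003  0.003 -0.339]
```

```bash
python3 -m handwheel '[{"gripper":1,"offset":[-11,46,0],"rotation":[0,0,-0.12]},{"gripper":1,"offset":[-23,92,0],"rotation":[0,0,-0.24]},{"gripper":1,"offset":[-35,138,0],"rotation":[0,0,-0.34]},{"gripper":1,"offset":[-35,138,15],"rotation":[0,0,-0.34]},{"gripper":1,"offset":[-35,138,35],"rotation":[0,0,-0.34]},{"gripper":1,"offset":[-35,138,55],"rotation":[0,0,-0.34]},{"gripper":1,"offset":[-35,138,70],"rotation":[0,0,-0.34]},{"gripper":1,"offset":[-35,138,80],"rotation":[0,0,-0.34]}]'
python3 - <<'E'
from h import *
from station import ctrl
import pickle
rows([peg(48,-.019,.004)]+[peg(48+6*k,-.0175,.004) for k in range(1,9)])
d=[ctrl.get_image(n) for n in("top","side","wrist")];pickle.dump(d,open("d4.pkl","wb"))
a=cv2.resize(d[0]["image"][130:240,200:345,::-1],None,fx=2.75,fy=2.75,interpolation=cv2.INTER_CUBIC)
b=cv2.resize(d[1]["image"][170:270,210:340,::-1],(393,302),interpolation=cv2.INTER_CUBIC)
cv2.imwrite("pics/v4.png",np.hstack([a[:302,:398],b]))
E
```

```text
t: 11.4
tool_pos: [0.5196, 0.0481, 0.0011]
tool_rot: [1.122, -2.934, -0.0]
contact_force: [0.0, 0.1, 0.3]
opening: 0.0001
grip_force: 0.0
now [0.5196 0.0481 0.0011] 131.8 F [0.  0.1 0.3] t 11.4
[-10.3  -0.1  -2.9] [ 0.    -0.    -0.003]
[-17.8   1.4  -2.9] [ 0.    -0.     0.102]
[-23.8   2.3  -2.9] [ 0.    -0.001  0.207]
[-30.    2.6  -2.9] [ 0.    -0.001  0.311]
[-36.1   2.2  -2.9] [ 0.    -0.001  0.416]
[-42.1   1.2  -2.9] [ 0.    -0.001  0.521]
[-48.1  -0.4  -2.9] [ 0.    -0.001  0.626]
[-53.8  -2.7  -2.9] [ 0.    -0.001  0.73 ]
[-59.2  -5.5  -2.9] [ 0.    -0.001  0.835]
```

View pics/v4.png

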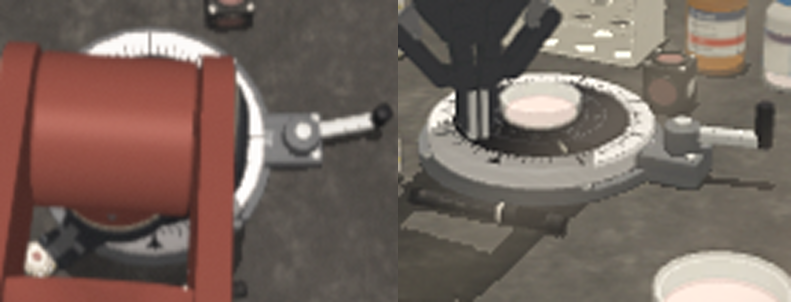

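Lever is fully out (knob at (382,113), top crop) and the finger stands behind the peg. Pushing the peg round.

```bash
python3 -m handwheel '[{"gripper":1,"offset":[-10,0,-2],"rotation":[0,0,0]},{"gripper":1,"offset":[-17.5,1.5,-2],"rotation":[0,0,0.10]},{"gripper":1,"offset":[-24,2.5,-2],"rotation":[0,0,0.21]},{"gripper":1,"offset":[-30,2.5,-2],"rotation":[0,0,0.31]},{"gripper":1,"offset":[-36,2,-2],"rotation":[0,0,0.42]},{"gripper":1,"offset":[-42,1,-2],"rotation":[0,0,0.52]},{"gripper":1,"offset":[-48,-0.5,-2],"rotation":[0,0,0.63]},{"gripper":1,"offset":[-54,-2.5,-2],"rotation":[0,0,0.73]}]'
python3 - <<'E'
from h import *
rows([peg(90+5*k,-.0175,.004) for k in range(1,9)])
E
```

```text
t: 12.55
tool_pos: [0.5624, 0.0832, 0.0047]
tool_rot: [0.003, 3.141, -0.001]
contact_force: [-2.0, -0.5, -0.1]
opening: -0.0001
grip_force: 0.7
now [0.5624 0.0832 0.0047] 89.9 F [-2.  -0.5 -0.1] t 12.55
[-4.1  0.1  0.7] [-0.     0.001  0.085]
[-9.1  1.   0.7] [-0.     0.001  0.173]
[-14.2   1.4   0.7] [-0.     0.001  0.26 ]
[-19.3   1.4   0.7] [-0.     0.001  0.347]
[-24.4   1.    0.7] [-0.     0.001  0.435]
[-29.5   0.1   0.7] [-0.     0.001  0.522]
[-34.4  -1.2   0.7] [-0.     0.001  0.609]
[-39.2  -3.    0.7] [-0.     0.001  0.696]
```

```bash
python3 -m handwheel '[{"gripper":1,"offset":[-4,0,0],"rotation":[0,0,0.085]},{"gripper":1,"offset":[-9,1,0],"rotation":[0,0,0.17]},{"gripper":1,"offset":[-14,1.5,0],"rotation":[0,0,0.26]},{"gripper":1,"offset":[-19,1.5,0],"rotation":[0,0,0.35]},{"gripper":1,"offset":[-24.5,1,0],"rotation":[0,0,0.435]},{"gripper":1,"offset":[-29.5,0,0],"rotation":[0,0,0.52]},{"gripper":1,"offset":[-34.5,-1,0],"rotation":[0,0,0.61]},{"gripper":1,"offset":[-34.5,-1,0],"rotation":[0,0,0.61]}]'
python3 - <<'E'
from h import *
from station import ctrl
import pickle
rows([peg(120+2*k,-.0175,.004) for k in range(1,9)])
d=[ctrl.get_image(n) for n in("top","side","wrist")];pickle.dump(d,open("d5.pkl","wb"))
# dial index visible? white thin blob inside dial radius 45..66 at z=.028, any view
for n,r in zip(("top","side","wrist"),d):
    P=[(a,q) for a in range(0,360,3) for q in(.052,.058,.063)]
    im=r["image"];H=[]
    for a,q in P:
        t=np.radians(a);u,v=np.round(proj(r,[c0[0]-q*np.cos(t),c0[1]+q*np.sin(t),.028])).astype(int)
        if 0<=u<512 and 0<=v<384 and im[v,u].min()>120:H.append((a,q))
    print(n,H)
    print("tgt px",proj(r,[c0[0]-.066*np.cos(np.radians(43)),c0[1]+.066*np.sin(np.radians(43)),.028]))
E
```

```text
t: 13.55
tool_pos: [0.5973, 0.0823, 0.0047]
tool_rot: [0.939, 2.996, 0.001]
contact_force: [-0.2, 0.1, 0.1]
opening: 0.0002
grip_force: 0.0
now [0.5973 0.0823 0.0047] 55.2 F [-0.2  0.1  0.1] t 13.55
[ 3.1 -1.6  0.7] [ 0.001  0.002 -0.049]
[ 1.2 -1.   0.7] [ 0.001  0.002 -0.014]
[-0.8 -0.4  0.7] [0.001 0.002 0.021]
[-2.8  0.2  0.7] [0.001 0.001 0.056]
[-4.7  0.6  0.8] [0.001 0.001 0.091]
[-6.8  1.   0.8] [0.001 0.001 0.126]
[-8.8  1.4  0.8] [0.001 0.001 0.16 ]
[-10.8   1.6   0.8] [0.001 0.001 0.195]
top []
tgt px (np.float64(232.60429733765503), np.float64(202.182378089699))
side [(36, 0.052), (39, 0.052), (39, 0.058), (42, 0.052), (42, 0.058), (45, 0.052), (120, 0.052), (123, 0.052), (123, 0.058), (123, 0.063), (126, 0.052), (126, 0.058), (126, 0.063), (129, 0.052), (129, 0.058), (129, 0.063), (132, 0.052), (132, 0.058), (132, 0.063), (135, 0.052), (135, 0.058), (135, 0.063), (138, 0.052), (138, 0.058), (138, 0.063), (141, 0.052), (141, 0.058), (141, 0.063), (144, 0.052), (144, 0.058), (144, 0.063), (147, 0.052), (147, 0.058), (147, 0.063), (150, 0.052), (150, 0.058), (150, 0.063), (153, 0.052), (153, 0.058), (153, 0.063), (156, 0.052), (156, 0.058), (156, 0.063), (159, 0.052), (159, 0.058), (159, 0.063), (162, 0.052), (162, 0.058), (162, 0.063), (165, 0.052), (165, 0.058), (165, 0.063), (168, 0.052), (168, 0.058), (168, 0.063), (171, 0.052), (171, 0.058), (171, 0.063), (174, 0.052), (174, 0.058), (174, 0.063), (177, 0.052), (177, 0.058), (177, 0.063), (180, 0.052), (180, 0.058), (180, 0.063), (183, 0.052), (183, 0.058), (186, 0.052), (186, 0.058), (189, 0.052)]
tgt px (np.float64(228.94529344015103), np.float64(213.23754823371152))
wrist [(36, 0.052), (36, 0.058), (36, 0.063)]
tgt px (np.float64(170.51662500221738), np.float64(152.79543585124244))
```

```bash
cat > ang.py <<'E'
from h import *
from scipy.ndimage import map_coordinates
def prof(r,rad,z,A):
    t=np.radians(A);uv=np.array([proj(r,[c0[0]-rad*np.cos(x),c0[1]+rad*np.sin(x),z]) for x in t])
    return map_coordinates(r["image"].mean(2),[uv[:,1],uv[:,0]],order=1)
def ang(r,show=True,lo=25,hi=60):
    A=np.arange(lo,hi,.25)
    pi=np.mean([prof(r,q,.028,A) for q in(.054,.057,.060,.063)],0)
    pt=np.mean([prof(r,q,.026,A) for q in(.0765,.078,.0795)],0)
    w=np.clip(pi-np.median(pi)-30,0,None);i=(A*w).sum()/w.sum()
    k=np.clip(np.percentile(pt,60)-15-pt,0,None);print("peaks idx",pi.max().round(),"line",[(a,round(v)) for a,v in zip(A[::4],pt[::4])] if show else "")
    k[np.abs(A-A[k.argmax()])>3]=0;t=(A*k).sum()/k.sum();print("index",i,"target",t,"diff(t-i)",t-i)
E
python3 - <<'E'
import pickle
from ang import *
d=pickle.load(open("d5.pkl","rb"));ang(d[2])
cv2.imwrite("pics/w5.png",cv2.resize(d[2]["image"][20:270,60:360,::-1],None,fx=2,fy=2,interpolation=cv2.INTER_CUBIC))
E
```

```text
peaks idx 243.0 line [(np.float64(25.0), 242), (np.float64(26.0), 242), (np.float64(27.0), 242), (np.float64(28.0), 229), (np.float64(29.0), 220), (np.float64(30.0), 244), (np.float64(31.0), 245), (np.float64(32.0), 245), (np.float64(33.0), 244), (np.float64(34.0), 244), (np.float64(35.0), 244), (np.float64(36.0), 244), (np.float64(37.0), 244), (np.float64(38.0), 245), (np.float64(39.0), 245), (np.float64(40.0), 245), (np.float64(41.0), 245), (np.float64(42.0), 244), (np.float64(43.0), 183), (np.float64(44.0), 57), (np.float64(45.0), 211), (np.float64(46.0), 246), (np.float64(47.0), 246), (np.float64(48.0), 247), (np.float64(49.0), 247), (np.float64(50.0), 248), (np.float64(51.0), 248), (np.float64(52.0), 248), (np.float64(53.0), 248), (np.float64(54.0), 249), (np.float64(55.0), 250), (np.float64(56.0), 250), (np.float64(57.0), 250), (np.float64(58.0), 244), (np.float64(59.0), 199)]
index 36.01079866088821 target 43.92249740370333 diff(t-i) 7.911698742815119
```

View pics/w5.png

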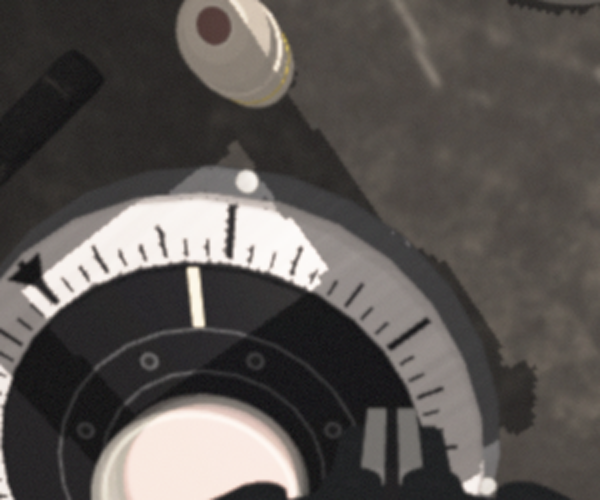

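Wrist view: index at (193,270), target line at (231,230), arrow at (30,275). The dial needs about 8° more, so a gentle push next.

```bash
python3 -m handwheel '[{"gripper":1,"offset":[-1,0.2,0],"rotation":[0,0,0.02]},{"gripper":1,"offset":[-2.2,0.4,0],"rotation":[0,0,0.04]},{"gripper":1,"offset":[-3.4,0.6,0],"rotation":[0,0,0.06]},{"gripper":1,"offset":[-4.6,0.8,0],"rotation":[0,0,0.085]},{"gripper":1,"offset":[-5.6,1,0],"rotation":[0,0,0.105]},{"gripper":1,"offset":[-6.4,1.1,0],"rotation":[0,0,0.12]},{"gripper":1,"offset":[-7,1.1,0],"rotation":[0,0,0.13]},{"gripper":1,"offset":[-7,1.1,0],"rotation":[0,0,0.13]}]'
python3 - <<'E'
from ang import *
from station import ctrl
rows([]);ang(ctrl.get_image("wrist"),False)
E
```

```text
t: 14.7
tool_pos: [0.6025, 0.0787, 0.0038]
tool_rot: [1.134, 2.93, -0.0]
contact_force: [-0.7, 1.1, 0.2]
opening: -0.0002
grip_force: 0.4
now [0.6025 0.0787 0.0038] 47.7 F [-0.7  1.1  0.2] t 14.7
peaks idx 248.0 line 
index 42.55017564089143 target 43.94350935707224 diff(t-i) 1.3933337161808055
```

```bash
python3 -m handwheel '[{"gripper":1,"offset":[-0.5,0,0],"rotation":[0,0,0.01]},{"gripper":1,"offset":[-1,0.1,0],"rotation":[0,0,0.02]},{"gripper":1,"offset":[-1.4,0.2,0],"rotation":[0,0,0.02]},{"gripper":1,"offset":[-1.4,0.2,0],"rotation":[0,0,0.02]},{"gripper":1,"offset":[-1.4,0.2,0],"rotation":[0,0,0.02]},{"gripper":1,"offset":[-1.4,0.2,0],"rotation":[0,0,0.02]},{"gripper":1,"offset":[-1.4,0.2,0],"rotation":[0,0,0.02]},{"gripper":1,"offset":[-1.4,0.2,0],"rotation":[0,0,0.02]}]'
python3 - <<'E'
from ang import *
from station import ctrl
rows([]);ang(ctrl.get_image("wrist"),False)
E
```

```text
t: 15.75
tool_pos: [0.6036, 0.078, 0.0038]
tool_rot: [1.164, 2.918, -0.0]
contact_force: [-0.5, 1.3, -0.3]
opening: 0.0001
grip_force: 0.4
now [0.6036 0.078  0.0038] 46.5 F [-0.5  1.3 -0.3] t 15.75
peaks idx 251.0 line 
index 43.924310559545745 target 43.96971972030504 diff(t-i) 0.04540916075929147
```

```bash
python3 -m handwheel '[{"gripper":1,"offset":[3,0,0],"rotation":[0,0,0]},{"gripper":1,"offset":[8,0,0],"rotation":[0,0,0]},{"gripper":1,"offset":[8,0,-12],"rotation":[0,0,0]},{"gripper":1,"offset":[8,0,-30],"rotation":[0,0,0]},{"gripper":1,"offset":[8,0,-50],"rotation":[0,0,0]},{"gripper":1,"offset":[8,0,-70],"rotation":[0,0,0]},{"gripper":1,"offset":[8,0,-75],"rotation":[0,0,0]},{"gripper":1,"offset":[8,0,-75],"rotation":[0,0,0]}]'
python3 - <<'E'
from ang import *
from station import ctrl
ang(ctrl.get_image("wrist"),False)
rows([lev(282,.029,.08),lev(282,.029,.012)])
E
```

```text
t: 16.8
tool_pos: [0.5981, 0.0835, 0.0794]
tool_rot: [1.163, 2.917, 0.001]
contact_force: [-0.0, 0.3, -0.0]
opening: 0.0004
grip_force: 0.0
peaks idx 242.0 line 
index 43.71944883733063 target 43.747135614295594 diff(t-i) 0.02768677696496269
now [0.5975 0.0835 0.0785] 46.5 F [-0.4  0.   0. ] t 16.85
[-170.3 -142.    -1.5] [-0.    -0.001 -0.968]
[-170.4 -141.9   66.5] [-0.    -0.001 -0.968]
```

```bash
python3 -m handwheel '[{"gripper":1,"offset":[-25,-21,0],"rotation":[0,0,-0.15]},{"gripper":1,"offset":[-55,-46,0],"rotation":[0,0,-0.30]},{"gripper":1,"offset":[-85,-71,0],"rotation":[0,0,-0.45]},{"gripper":1,"offset":[-115,-96,0],"rotation":[0,0,-0.60]},{"gripper":1,"offset":[-145,-121,0],"rotation":[0,0,-0.75]},{"gripper":1,"offset":[-170,-142,0],"rotation":[0,0,-0.90]},{"gripper":1,"offset":[-170,-142,0],"rotation":[0,0,-0.97]},{"gripper":1,"offset":[-170,-142,0],"rotation":[0,0,-0.97]}]'
python3 -m handwheel '[{"gripper":1,"offset":[0,0,10],"rotation":[0,0,0]},{"gripper":1,"offset":[0,0,22],"rotation":[0,0,0]},{"gripper":1,"offset":[0,0,34],"rotation":[0,0,0]},{"gripper":1,"offset":[0,0,45],"rotation":[0,0,0]},{"gripper":1,"offset":[0,0,55],"rotation":[0,0,0]},{"gripper":1,"offset":[0,0,63],"rotation":[0,0,0]},{"gripper":1,"offset":[0,0,67],"rotation":[0,0,0]},{"gripper":1,"offset":[0,0,67],"rotation":[0,0,0]}]'
python3 - <<'E'
from h import *
rows([lev(282,.018,.012)]+[lev(282-6*k,.017,.012) for k in range(1,8)])
E
```

```text
t: 17.85
tool_pos: [0.6226, -0.1366, 0.0773]
tool_rot: [0.328, -3.122, -0.002]
contact_force: [-0.1, -0.3, 0.4]
opening: 0.0001
grip_force: 0.0
t: 18.85
tool_pos: [0.6234, -0.1365, 0.0116]
tool_rot: [0.331, -3.124, -0.0]
contact_force: [-0.3, 0.3, -0.2]
opening: -0.0002
grip_force: 0.0
now [ 0.6234 -0.1365  0.0116] 102.1 F [-0.3  0.3 -0.2] t 18.85
[11.  -0.2 -0.4] [ 0.    -0.     0.002]
[18.1 -1.7 -0.4] [ 0.    -0.     0.106]
[24.4 -2.5 -0.4] [ 0.    -0.     0.211]
[30.7 -2.6 -0.4] [ 0.    -0.     0.316]
[37.  -2.1 -0.4] [ 0.    -0.     0.421]
[43.3 -0.9 -0.4] [ 0.    -0.     0.525]
[49.3  0.9 -0.4] [ 0.   -0.    0.63]
[55.2  3.4 -0.4] [ 0.    -0.     0.735]
```

```bash
python3 -m handwheel '[{"gripper":1,"offset":[11,0,0],"rotation":[0,0,0]},{"gripper":1,"offset":[18,-1.5,0],"rotation":[0,0,0.11]},{"gripper":1,"offset":[24.5,-2.5,0],"rotation":[0,0,0.21]},{"gripper":1,"offset":[30.5,-2.5,0],"rotation":[0,0,0.32]},{"gripper":1,"offset":[37,-2,0],"rotation":[0,0,0.42]},{"gripper":1,"offset":[43.5,-1,0],"rotation":[0,0,0.52]},{"gripper":1,"offset":[49.5,1,0],"rotation":[0,0,0.63]},{"gripper":1,"offset":[55,3.5,0],"rotation":[0,0,0.73]}]'
python3 - <<'E'
from h import *
rows([lev(t,.017,.012) for t in(235,230,225,220,215,211,207)]+[lev(207,.0145,.012)])
E
```

```text
t: 19.85
tool_pos: [0.5693, -0.1453, 0.0127]
tool_rot: [0.81, 3.032, -0.001]
contact_force: [1.1, -1.4, -0.4]
opening: 0.0005
grip_force: 1.2
now [ 0.5693 -0.1453  0.0127] 60.1 F [ 1.1 -1.4 -0.4] t 19.85
[ 5.9 -1.1  0.7] [0.    0.003 0.089]
[11.1 -1.9  0.7] [0.    0.003 0.176]
[16.4 -2.2  0.6] [0.001 0.003 0.263]
[21.7 -2.1  0.6] [0.001 0.003 0.35 ]
[26.9 -1.6  0.6] [0.001 0.003 0.438]
[31.1 -0.8  0.6] [0.001 0.003 0.507]
[35.1  0.3  0.6] [0.001 0.003 0.577]
[37.2  1.7  0.6] [0.001 0.003 0.577]
```

```bash
python3 -m handwheel '[{"gripper":1,"offset":[6,-1,0],"rotation":[0,0,0.09]},{"gripper":1,"offset":[11,-2,0],"rotation":[0,0,0.18]},{"gripper":1,"offset":[16.5,-2,0],"rotation":[0,0,0.26]},{"gripper":1,"offset":[21.5,-2,0],"rotation":[0,0,0.35]},{"gripper":1,"offset":[27,-1.5,0],"rotation":[0,0,0.44]},{"gripper":1,"offset":[31,-1,0],"rotation":[0,0,0.51]},{"gripper":1,"offset":[35,0,0],"rotation":[0,0,0.58]},{"gripper":1,"offset":[37,1.5,0],"rotation":[0,0,0.58]}]'
python3 - <<'E'
from h import *
rows([lev(207,.0145,.012)])
E
```

```text
t: 20.85
tool_pos: [0.5389, -0.1275, 0.0129]
tool_rot: [1.635, 2.674, -0.004]
contact_force: [5.6, -11.6, -5.3]
opening: -0.0004
grip_force: 6.3
now [ 0.5389 -0.1275  0.0129] 27.1 F [  5.6 -11.6  -5.3] t 20.85
[2.4 0.1 0.8] [0.002 0.008 0.002]
```

At the home stop with 13 N. Backing off, rising and checking.

```bash
python3 -m handwheel '[{"gripper":1,"offset":[-4,0,0],"rotation":[0,0,0]},{"gripper":1,"offset":[-12,0,0],"rotation":[0,0,0]},{"gripper":1,"offset":[-12,0,-12],"rotation":[0,0,0]},{"gripper":1,"offset":[-12,0,-35],"rotation":[0,0,0]},{"gripper":1,"offset":[-12,0,-65],"rotation":[0,0,0]},{"gripper":1,"offset":[-12,0,-100],"rotation":[0,0,0]},{"gripper":1,"offset":[-12,-50,-130],"rotation":[0,0,0]},{"gripper":1,"offset":[-12,-100,-150],"rotation":[0,0,0]}]'
python3 -m handwheel '[{"gripper":1,"offset":[0,-40,0],"rotation":[0,0,0]},{"gripper":1,"offset":[0,-60,0],"rotation":[0,0,0]},{"gripper":1,"offset":[0,-60,0],"rotation":[0,0,0]},{"gripper":1,"offset":[0,-60,0],"rotation":[0,0,0]},{"gripper":1,"offset":[0,-60,0],"rotation":[0,0,0]},{"gripper":1,"offset":[0,-60,0],"rotation":[0,0,0]},{"gripper":1,"offset":[0,-60,0],"rotation":[0,0,0]},{"gripper":1,"offset":[0,-60,0],"rotation":[0,0,0]}]'
python3 - <<'E'
from ang import *
from station import ctrl
rows([])
w=ctrl.get_image("wrist");t=ctrl.get_image("top")
for r in(w,t):
    try: ang(r,False)
    except Exception as e: print(e)
a=cv2.resize(t["image"][130:240,200:345,::-1],(400,304),interpolation=cv2.INTER_CUBIC)
b=cv2.resize(w["image"][:,:,::-1],(400,300));b=cv2.copyMakeBorder(b,0,4,0,0,0)
cv2.imwrite("pics/v9.png",np.hstack([a,b]))
E
```

```text
t: 21.85
tool_pos: [0.4538, -0.1816, 0.1647]
tool_rot: [1.637, 2.678, -0.0]
contact_force: [-0.1, 0.1, 0.5]
opening: -0.0003
grip_force: 0.0
t: 22.85
tool_pos: [0.4006, -0.2082, 0.1617]
tool_rot: [-1.64, -2.679, -0.0]
contact_force: [0.0, 0.1, -0.4]
opening: 0.0002
grip_force: 0.0
now [ 0.4006 -0.2082  0.1617] 27.1 F [ 0.   0.1 -0.4] t 22.85
peaks idx 53.0 line 
index 42.97676713938659 target nan diff(t-i) nan
peaks idx 220.0 line 
index 42.08630895970626 target 42.52671176762516 diff(t-i) 0.4404028079189004ang.py:12: RuntimeWarning: invalid value encountered in scalar divide
  k[np.abs(A-A[k.argmax()])>3]=0;t=(A*k).sum()/k.sum();print("index",i,"target",t,"diff(t-i)",t-i)
```

View pics/v9.png

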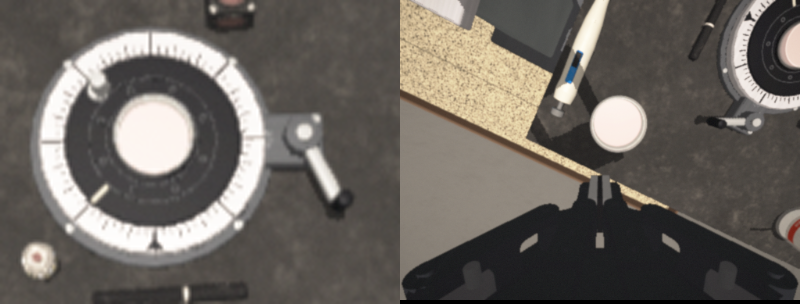

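Index lines up with the target line and the dish is central. Comparing the knob position with the start image, numerically.

```bash
python3 - <<'E'
from h import *
import pickle
from station import ctrl
for r in(pickle.load(open("d0.pkl","rb"))["top"],ctrl.get_image("top")):
    i=r["image"].astype(float);w=np.clip(35-i[192:212,314:336].mean(2),0,None)
    v,u=np.mgrid[192:212,314:336];u0,v0=(u*w).sum()/w.sum(),(v*w).sum()/w.sum()
    b=(i[180:205,308:330].min(2)>150);vv,uu=np.nonzero(b)
    k=ray(r,u0,v0,.055)[:2];print(u0,v0,k,"lever dir",np.degrees(np.arctan2(*(k-hub)[::-1]))%360,"arm px",np.polyfit(vv,uu,1))
print(proj(r,lev(207,0,.064)[0]),proj(r,lev(207,0,.03)[0]),proj(r,[*c0,.044]))
E
```

```text
322.65886287625415 204.01337792642138 [ 0.52526234 -0.10921857] lever dir 201.90698871626722 arm px [0.53272743 2.9125193 ]
321.92384105960264 204.41390728476821 [ 0.52443535 -0.1077362 ] lever dir 200.362347041674 arm px [0.49941795 2.72829801]
(np.float64(324.95802573739593), np.float64(200.2956826300196)) (np.float64(322.0253206796756), np.float64(202.99025191281999)) (np.float64(254.97280640046807), np.float64(177.8133054928709))
```

```bash
python3 -c "
from station import ctrl
print(ctrl.finish_job())"
```

```text
the job is handed in; nothing more can be done
None
```

I handed the job in at about 23 s. The index is within about 0.5° of the 45° line, the lever is pushed to its home stop, and the dish sits in the middle of the dial. My first push at the lever missed, passing above the knob, because the real fingertips sit about 37 mm higher than the reported TCP.

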